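# Fit the star wheel onto the vial indexing drive

## Robot

A 6-joint arm with a two-finger parallel gripper is mounted at the origin on the work surface. World frame = base frame: x ahead of the robot, y to its left, z up, the work surface at z = 0. Lengths are in m, angles in rad, forces in N, time in s.
With the tool pointing down it reaches from about 0.3 to 0.825 m from the base axis. Payload 5.4 kg.
Tool frame: the origin (TCP) lies at the very end of the fingers, on their centre line; the grasp point (between the pads) lies 19 mm behind it; z points along the fingers, y is the line along which they close (so a half turn about z gives the same grasp; the last joint's range is limited). The gripper opens to 92 mm and grips with 3 to 60 N. Pads are 20 mm wide; open, the fingers measure 128 mm over their backs; the gripper's body (75 mm by 189 mm) begins 69 mm behind the grasp point.
Start: joints at [-1.427, 0.158, 1.597, -0, 1.386, -0.21], TCP at [0.199, -0.539, 0.215] pointing down, gripper open.
Joint ranges: [-2.91, 2.91], [-0.94, 2.29], [0.18, 2.7], [-1.29, 4.43], [0.17, 2.64], [-3, 3]. Speed limits (rad/s): [2.57, 2.57, 3.14, 3.14, 3.14, 3.14].

## Interface

Orientations are given as a rotation vector (axis times angle).
In Python, from workcell import bot gives the robot as it stands. Calls block until the motion is done:
- bot.goto(position, orientation): joint-space move of the TCP to a pose.
- bot.line_to(position, rot=None, max_speed=0.15): straight line of the TCP; rot=None keeps the orientation; max_speed is the mean speed in m/s.
- bot.set_joints(angles): joint-space move.
- bot.set_gripper(opening, newtons=None): opening from 0.0 (shut) to 1.0 (fully open); newtons is the grip in N (None keeps the last); returns when the fingers have stopped.
- bot.hold(seconds).
- bot.inverse_kinematics(position, orientation): joint angles nearest the present ones, or None.
- bot.read_camera(name): name is "scene" or "top" or "wrist"; returns a dict with "pixels" (400x640x3 uint8, blue, green, red), "fx", "fy", "cx", "cy" (pixels), "R" (3x3) and "t" (3): a world point X has camera coordinates R X + t. Camera axes: x right, y down, z forward; pixel columns grow to the right and rows downward; lengths in m; the calibration is good to about 2 mm. A picture is of the moment at which its call begins. There is no depth.
A pose or a line that the arm cannot do raises bot.MotionError and nothing moves.
- bot.job_done(): hands the job in; it is judged then, once.
Readings, each from a call of its own:
- bot.current_clock(): time.
- bot.current_joints(): joint angles.
- bot.current_joint_vel(): joint speeds.
- bot.current_effort(): joint torques, N m.
- bot.current_ee_pos(): TCP position.
- bot.current_tool_rot(): TCP orientation.
- bot.current_contact_force(): force on the tool from outside, world axes, zero at the start.
- bot.current_ft_torque(): the same for the moment, N m.
- bot.current_opening(): opening from 0.0 (shut) to 1.0 (fully open).
- bot.current_grip_force(): force on a finger pad.
Only numpy, scipy, OpenCV 4.12 (cv2) and the standard library are available. Lean on these libraries where they do the work, as an engineer would, in place of code of your own. Each camera call takes 0.05 s, during which the arm holds its last target. There are 200 camera calls.

## Task

Pick up the white star wheel by its blue bar handle, set it over the centre spigot of the indexing drive, and turn it until all four of its holes line up with the four brass studs and it drops over them; then press it fully home, flat on the dark flange, against the stiff orange lift ring, and let go. Feel your way gently: never push the wheel against the drive harder than about 30 N. Leave the loose vials, the jar and the hand tools where they are.

Things in the scene. Friction and masses are not known exactly. Their poses are not given: they have to be found in the camera images.
- wheel: the star wheel: white plastic disc 140 mm across, 12 mm thick (0.4 kg, give or take a fifth), eight scallops in its rim, lying flat, handle up. Centre bore 22 mm; four 13 mm through-holes with dark rims on a 40 mm radius, at 45, 135, 225 and 315 degrees from its x axis: it fits in any of four quarter turns. Origin: centre of the underside; z up
- wheel_base (a point): centre of the star wheel's underside (the wheel's origin), axes as the wheel's
- wheel_bar (a point): centre of the blue handle bar, 54 mm above the wheel's underside. The bar is 78 mm long along the wheel's x axis, 16 mm wide (y), 16 mm high (46 to 62 mm above the underside), on two legs (10 by 16 mm) at x = +-34 mm, open between them. Axes as the wheel's
- rest: the fixed blue square plate, 150 by 150 mm, 20 mm high, on which the wheel lies at the start; origin at the centre of its underside
- drive: the fixed indexing drive: a white housing 180 by 180 mm, 50 mm high, origin at the centre of its underside, z up. Its vertical axis carries a dark round flange, 116 mm across, its face 62 mm above the origin
- drive_top (a point): on the drive's axis in the plane of the flange's face, where the wheel's underside must finally lie. z up; x and y follow the housing, NOT the studs. A wheel that is not lined up rests on the stud tips, its underside 20 mm above this face; lined up, it drops 8 mm over the studs onto the lift ring
- spigot_tip (a point): tip of the steel centre spigot, 36 mm above the flange's face. The spigot is 20 mm in diameter up to 26 mm, then tapers to 10 mm at the tip. Four brass studs stand round it on a 40 mm radius, evenly spaced: 10 mm diameter, 20 mm high, the last 3 mm tapering to 6 mm. Flange and studs are braked at an angle that differs every time and is not reported: look or feel for it
- ring_top (a point): centre of the top of the orange lift ring round the spigot, 44 mm across, 12 mm above the flange's face at the start. It is stiff: it stays where it is left, carries the wheel's weight, and slides down under about 9 N in all (the wheel's weight counts) by 12 mm, until the wheel lies on the flange
- vial_a: a loose vial standing upright, 22 mm diameter, 71 mm tall: amber glass, silver band, blue cap; origin at the centre of its foot. Bystander: leave it where it is
- vial_b: a loose vial standing upright, 22 mm diameter, 71 mm tall: amber glass, silver band, blue cap; origin at the centre of its foot. Bystander: leave it where it is
- vial_c: a loose vial standing upright, 22 mm diameter, 71 mm tall: amber glass, silver band, blue cap; origin at the centre of its foot. Bystander: leave it where it is
- jar: an amber jar with white lid, 64 mm diameter, 85 mm tall, standing; origin at the centre of its foot. Bystander: leave it where it is
- wrench: a wrench lying flat at the far side of the table, along its x axis. Bystander: leave it where it is
- driver: a screwdriver lying at the far side of the table, along its x axis. Bystander: leave it where it is

How it is judged:
On the way, in this order (a step that is already met when the one before it is completed fails the run):
1. the wheel is over the spigot, above the flange (horizontal distance between wheel_base and drive_top below 0.005 m and z of wheel_base in the frame of drive_top between 0.005 and 0.034 m), for 0.1 s.
2. the wheel is over all four studs and flat on the flange (horizontal distance between wheel_base and drive_top below 0.004 m and z of wheel_base in the frame of drive_top between -0.003 and 0.0025 m and angle between wheel's own z axis and vertical below 0.04 rad), for 0.2 s.
At the end, for the whole second after the job is handed in: The wheel lies flat (tilt under 0.04 rad) on the drive's flange with all four studs through its holes: its underside within 2.5 mm of the flange's face, its centre within 4 mm of the drive's axis, at rest and released (all of step 2 and linear speed of wheel below 0.01 m/s); the robot touches nothing.
It fails at once if the wheel is pushed against the drive with more than 30 N (contact force between wheel and drive above 30 N).
It fails at once if a loose vial, the jar or a hand tool is moved by more than 30 mm or a vial or the jar is knocked over (distance of any of vial_a, vial_b, vial_c, jar, wrench, driver from where it was at the start of the episode above 0.03 m or angle between any of vial_a, vial_b, vial_c, jar's own z axis and vertical above 0.5 rad).
It also fails if it takes over 72 s, if anything falls off the work surface, if the arm or the gripper's body presses on something with over 40 N, if the wrist force passes 120 N, or if a joint passes its speed limit or range.

## Working session

There is one attempt and no reset: what is moved stays moved. The work goes in short steps, each a Python script; the robot and the scene stay as the last script left them, time stands still between calls to the robot, and variables do not carry over. Pictures are saved under pics/ and viewed, at most 10 in all, crops included, and the job is handed in when it is done.

```bash
mkdir -p pics; ls; python3 - <<'E'
from workcell import bot
import cv2,numpy as np
for n in("top","scene"):
    c=bot.read_camera(n); cv2.imwrite(f"pics/{n}0.png",c["pixels"]); print(n,c["fx"],c["cx"],c["cy"],np.round(c["R"],3).tolist(),np.round(c["t"],3))
print(bot.current_clock(),bot.current_tool_rot(),bot.current_contact_force())
E
```

```text
pics
top 365.17059663859783 320.08992617378897 199.54084260824285 [[-0.022, -1.0, -0.02], [-0.983, 0.025, -0.18], [0.181, 0.016, -0.983]] [-0.116  0.601  0.871]
scene 497.482659806601 324.1910749753404 209.60770993842954 [[-0.677, 0.735, -0.026], [0.403, 0.342, -0.849], [-0.615, -0.586, -0.528]] [ 0.493 -0.091  1.368]
0.1 [-3.09093855e+00 -5.52617747e-01 -4.86156774e-05] [-0.44541938  0.10453692  1.03684447]
```

View pics/top0.png

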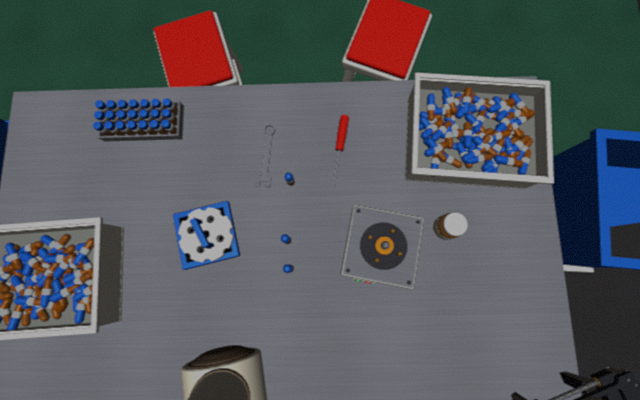

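View pics/scene0.png

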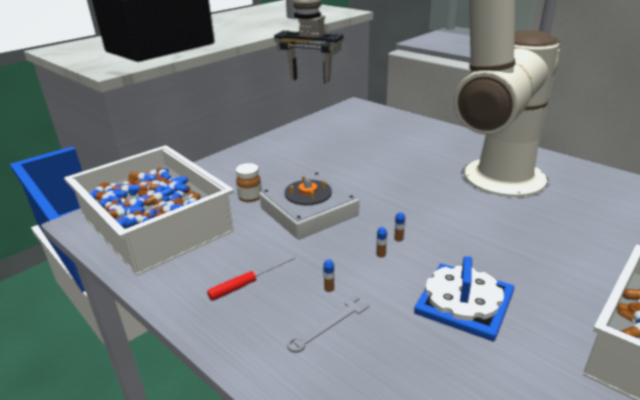

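The top view shows the wheel at about (206,235) on its blue rest and the drive flange at (384,246), with the orange ring and brass studs visible. The vials are at (285-290, 177/238/268), and the jar is at (450,225). In the scene view the bar handle stands up at (467,278).

```bash
cat > h.py <<'E'
from workcell import bot
import cv2,numpy as np
from scipy.spatial.transform import Rotation as Ro
def ray(c,px,z):
    px=np.atleast_2d(px).astype(float)
    d=np.c_[(px[:,0]-c["cx"])/c["fx"],(px[:,1]-c["cy"])/c["fy"],np.ones(len(px))]@np.array(c["R"])
    o=-np.array(c["R"]).T@c["t"]
    return o+d*((z-o[2])/d[:,2])[:,None]
def down(a):  # tool pointing down, finger-closing axis (y) at world angle a
    y=np.array([np.cos(a),np.sin(a),0]); z=np.array([0,0,-1.]); x=np.cross(y,z)
    return Ro.from_matrix(np.c_[x,y,z]).as_rotvec()
E
python3 - <<'E'
from h import *
c=bot.read_camera("top")
print("bar~",ray(c,[[203,234]],.074)[0],"drive",ray(c,[[384,246]],.062)[0],"rest", ray(c,[[206,235]],.02)[0])
print("vials",ray(c,[[290,178],[285,239],[288,268]],.065),"jar",ray(c,[[452,224]],.08))
b=ray(c,[[201,222],[208,246]],.082);print(b)
R=Ro.from_rotvec(bot.current_tool_rot()).as_matrix()
w=bot.read_camera("wrist");print("cam in tool",R.T@(-w["R"].T@w["t"]-bot.current_ee_pos()),(w["R"]@R).round(2),w["fx"])
for a in np.radians([-180,-135,-90,-45,0,45,90,135]):
    d=ray(c,[[384,246]],.062)[0]; q=bot.inverse_kinematics([d[0],d[1],.3],down(a)); e=ray(c,[[203,234]],.074)[0];q2=bot.inverse_kinematics([e[0],e[1],.3],down(a))
    print(np.degrees(a).round(),None if q is None else np.round(q,2),None if q2 is None else np.round(q2,2))
E
```

```text
bar~ [0.5153912 0.158263  0.074    ] drive [ 0.47666997 -0.28375854  0.062     ] rest [0.51776604 0.1687253  0.02      ]
vials [[ 0.65287955 -0.05523663  0.065     ]
 [ 0.49916263 -0.04185106  0.065     ]
 [ 0.42896866 -0.04881072  0.065     ]] jar [[ 0.52464289 -0.44719132  0.08      ]]
[[0.54406128 0.16151509 0.082     ]
 [0.48538048 0.14235151 0.082     ]]
cam in tool [ 0.07617712  0.00061017 -0.16974015] [[ 0.    1.    0.  ]
 [-0.96  0.   -0.27]
 [-0.27 -0.    0.96]] 277.2693608428382
-180.0 [-0.75  0.06  1.53  0.    1.55  2.39] None
-135.0 [-0.75  0.06  1.53 -0.    1.55  1.6 ] [ 0.07  0.02  1.58 -0.    1.54  2.43]
-90.0 [-0.75  0.06  1.53 -0.    1.55  0.82] [ 0.07  0.02  1.58 -0.    1.54  1.64]
-45.0 [-0.75  0.06  1.53 -0.    1.55  0.03] [ 0.07  0.02  1.58 -0.    1.54  0.86]
0.0 [-0.75  0.06  1.53 -0.    1.55 -0.75] [ 0.07  0.02  1.58 -0.    1.54  0.07]
45.0 [-0.75  0.06  1.53  0.    1.55 -1.54] [ 0.07  0.02  1.58 -0.    1.54 -0.71]
90.0 [-0.75  0.06  1.53  0.    1.55 -2.33] [ 0.07  0.02  1.58 -0.    1.54 -1.5 ]
135.0 None [ 0.07  0.02  1.58 -0.    1.54 -2.28]
```

```bash
python3 - <<'E'
from h import *
import pickle
a=np.radians(-45); x=np.array([.707,.707,0])
bot.goto(np.array([.4767,-.2838,.20])-.05*x,down(a))
w=bot.read_camera("wrist");cv2.imwrite("pics/d1.png",w["pixels"]);pickle.dump(w,open("d1.pkl","wb"))
a=np.radians(-72); x=np.array([np.cos(a+np.pi/2),np.sin(a+np.pi/2),0])
bot.goto(np.array([.515,.155,.20])-.05*x,down(a))
w=bot.read_camera("wrist");cv2.imwrite("pics/w1.png",w["pixels"]);pickle.dump(w,open("w1.pkl","wb"))
print(bot.current_clock(),bot.current_contact_force())
E
```

```text
3.225 [-0.16126018  0.45861076 -0.18688054]
```

View pics/d1.png

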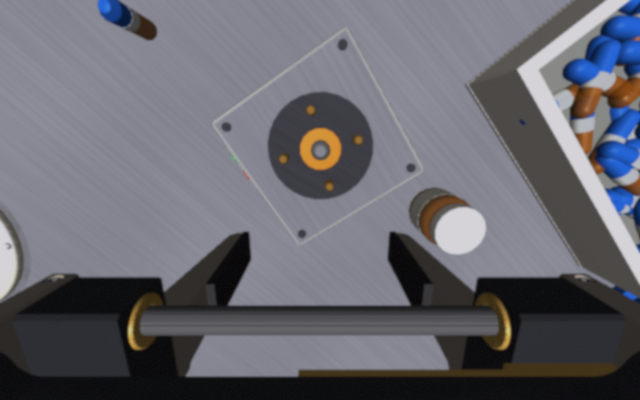

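View pics/w1.png

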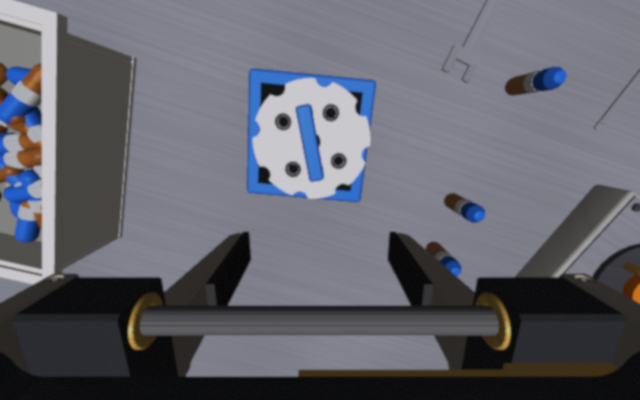

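The drive view shows the four brass studs at about (311,110), (358,140), (329,186) and (283,159), with the ring centre at (320,149). The wheel view shows the bar running from (303,106) to (316,180), with the four dark holes round it.

```bash
cat > m.py <<'E'
from h import *
import pickle
def blobs(m,lo,hi):
    n,l,s,c=cv2.connectedComponentsWithStats(m.astype(np.uint8))
    return [(s[i,4],c[i],l==i) for i in range(1,n) if lo<s[i,4]<hi]
if __name__=="__main__":
    w=pickle.load(open("d1.pkl","rb"));h=cv2.cvtColor(w["pixels"],cv2.COLOR_BGR2HSV)
    m=cv2.inRange(h,(8,130,90),(28,255,255))>0;m[:,:230]=0;m[:,400:]=0;m[220:]=0
    B=blobs(m,25,200);R=blobs(m,400,4000);print([(b[0],b[1].round(1)) for b in B])
    P=ray(w,[b[1] for b in B],.081)[:,:2];C=P.mean(0)
    cr=cv2.minEnclosingCircle(np.argwhere(R[0][2])[:,::-1].astype(np.float32))[0]
    print("studs",C,"r",np.linalg.norm(P-C,axis=1),"ang",np.degrees(np.arctan2(*(P-C).T[::-1]))%90,"ring",ray(w,cr,.074)[0])
    w=pickle.load(open("w1.pkl","rb"));h=cv2.cvtColor(w["pixels"],cv2.COLOR_BGR2HSV)
    roi=np.zeros(h.shape[:2],bool);roi[70:205,245:378]=1
    wh=roi&(h[...,1]<60)&(h[...,2]>150)
    cn=max(cv2.findContours(wh.astype(np.uint8),cv2.RETR_EXTERNAL,cv2.CHAIN_APPROX_NONE)[0],key=cv2.contourArea)
    hull=cv2.convexHull(cn);q=np.array(cv2.minEnclosingCircle(hull)[:2],dtype=object);print("circ",q,ray(w,q[0],.032)[0])
    ins=np.zeros(h.shape[:2],np.uint8);cv2.fillPoly(ins,[hull],1);ins=cv2.erode(ins,np.ones((15,15)))>0
    H=[b for b in blobs(ins&(h[...,2]<140)&(h[...,1]<90),60,400)];print([(b[0],b[1].round(1)) for b in H])
    P=ray(w,[b[1] for b in H],.032)[:,:2];C=P.mean(0);print("holes",C,np.linalg.norm(P-C,axis=1),np.degrees(np.arctan2(*(P-C).T[::-1]))%90)
    b=max(blobs(ins&(h[...,1]>130)&(h[...,0]>95),200,5000),key=lambda b:b[0])
    r=cv2.minAreaRect(np.argwhere(b[2])[:,::-1].astype(np.float32));bx=ray(w,cv2.boxPoints(r),.082)[:,:2]
    print("bar",r,bx.mean(0));e=bx[1]-bx[0];f=bx[2]-bx[1];print(np.linalg.norm(e),np.linalg.norm(f),[np.degrees(np.arctan2(v[1],v[0]))%180 for v in(e,f)])
E
python3 m.py
```

```text
[(np.int32(61), array([310.4, 109.8])), (np.int32(58), array([357.9, 139.5])), (np.int32(53), array([282.7, 158.6])), (np.int32(50), array([328.9, 185.8]))]
studs [ 0.47912439 -0.28366523] r [0.03943944 0.03969997 0.03977151 0.03948532] ang [58.89155837 59.04703611 58.98074869 58.99551026] ring [ 0.47926463 -0.28361511  0.074     ]
circ [(310.18994140625, 138.4486846923828) 60.671173095703125] [0.52325765 0.16731771 0.032     ]
[(np.int32(220), array([330.4, 112.2])), (np.int32(212), array([282.6, 121.4])), (np.int32(194), array([338.1, 160.5])), (np.int32(190), array([292.6, 168.9]))]
holes [0.52036549 0.16544621] [0.04004858 0.04004335 0.03989887 0.03996543] [73.20723663 73.33696483 73.21765134 73.41422803]
bar ((310.3539123535156, 142.320068359375), (75.31171417236328, 15.133237838745117), 78.9964599609375) [0.52103692 0.16453886]
0.014853114202498012 0.07470431565545249 [np.float64(118.33103768681197), np.float64(29.16538690478049)]
```

The two measurements agree: the wheel's x axis is at about 28.4° and it must be at 14.0° mod 90 on the drive. Next I grasp, lift and look at the wheel in hand above the drive.

```bash
python3 - <<'E'
from h import *
import pickle
a=np.radians(28.4-90);p=np.array([.5206,.165])
bot.goto([*p,.12],down(a)); bot.line_to([*p,.055],max_speed=.08)
f0=bot.current_contact_force()
bot.set_gripper(0,50); print("grip",bot.current_opening()*.092,bot.current_grip_force(),bot.current_contact_force()-f0)
bot.line_to([*p,.22],max_speed=.12); print("held",bot.current_contact_force()-f0,bot.current_opening())
C=[.4792,-.2836]
bot.goto([*C,.22],down(np.radians(14-90)))
bot.line_to([*C,.142],max_speed=.1)
bot.hold(.3)
print(bot.current_ee_pos(),bot.current_contact_force(),bot.current_ft_torque(),bot.current_clock())
w=bot.read_camera("wrist");cv2.imwrite("pics/w2.png",w["pixels"]);pickle.dump(w,open("w2.pkl","wb"))
E
```

```text
grip 0.015812901819155893 50.00002920627594 [-0.24343051  0.86280425 -0.36930872]
held [-0.55023199 -0.01549202 -6.03581207] 0.17170907941604238
[ 0.47942731 -0.28377982  0.14247792] [-0.59132553 -0.77138478 -4.50154252] [ 0.04670361  0.0326537  -0.04332214] 10.2167
```

View pics/w2.png

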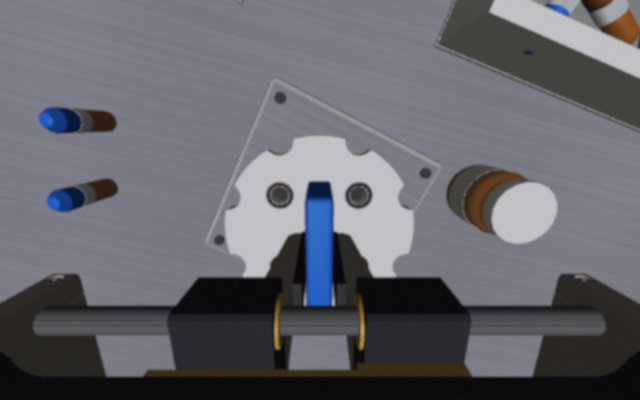

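The wheel is held level in hand, with its front holes at about (280,194) and (359,194) and the bar centred at x=320. I compute the wheel's offset from the holes.

```bash
python3 - <<'E'
from m import *
w=pickle.load(open("w2.pkl","rb"));h=cv2.cvtColor(w["pixels"],cv2.COLOR_BGR2HSV)
roi=np.zeros(h.shape[:2],bool);roi[175:215,260:380]=1
B=blobs(roi&(h[...,2]<140)&(h[...,1]<90),150,1200);print([(b[0],b[1].round(1)) for b in B])
P=ray(w,[b[1] for b in B],.1423-.035+.012)[:,:2];e=P[1]-P[0];print("dist",np.linalg.norm(e),"expect .0566")
e/=np.linalg.norm(e);a=np.degrees(np.arctan2(e[1],e[0]));n=np.array([e[1],-e[0]])
M=P.mean(0)
for s in(1,-1): print("centre",M+s*n*.04*np.sqrt(.5))
print("line angle mod 90",a%90,"tcp",bot.current_ee_pos())
E
```

```text
[(np.int32(575), array([279.3, 194.9])), (np.int32(576), array([358.2, 195. ]))]
dist 0.056608608389270905 expect .0566
centre [ 0.47958939 -0.28419459]
centre [ 0.53447878 -0.27051416]
line angle mod 90 13.995055451667298 tcp [ 0.47934621 -0.28373914  0.14235728]
```

Angle and centring are within 0.5 mm, so I start a guarded descent.

```bash
cat > desc.py <<'E'
from h import *
def fz(n=4):
    v=[]
    for _ in range(n): bot.hold(.02); v.append(bot.current_contact_force())
    return np.mean(v,0)
def descend(C,z,zend,lim,f0,step=.001):
    while z>zend:
        z-=step; bot.line_to([*C,z],max_speed=.02); f=fz()-f0
        print(round(z,4),bot.current_ee_pos().round(4)[2],f.round(1))
        if f[2]>lim or np.hypot(f[0],f[1])>10: print("STOP"); break
    return z
E
python3 - <<'E'
from desc import *
C=np.array([.4790,-.2834]);f0=fz(10);print(f0)
descend(C,.142,.1095,7,f0)
print(bot.current_ft_torque(),bot.current_clock())
E
```

```text
[ 0.08892587 -0.13888662 -4.11658871]
0.141 0.1409 [-0.2  0.3  0.5]
0.14 0.14 [-0.1  0.4  0.1]
0.139 0.139 [-0.1  0.5  0.1]
0.138 0.138 [-0.3  0.1  0.1]
0.137 0.137 [-0.3  0.4  0.2]
0.136 0.136 [ 0.5  0.  -0.2]
0.135 0.135 [-0.1 -0.1 -0.1]
0.134 0.134 [-0.1 -0.3  0.3]
0.133 0.1329 [-0.  -0.2  0.1]
0.132 0.132 [0.2 0.3 0.4]
0.131 0.131 [-0.1  0.2 -0.3]
0.13 0.13 [-0.1  0.3  0.5]
0.129 0.129 [0.1 0.2 0.4]
0.128 0.128 [-0.3  0.2  0.3]
0.127 0.127 [0.3 0.  0.3]
0.126 0.126 [ 0.1  0.3 -0. ]
0.125 0.125 [-0.1 -0.4  0.1]
0.124 0.124 [-0.1 -0.3  0.3]
0.123 0.123 [ 0.3 -0.2  0.4]
0.122 0.122 [0.  0.  0.4]
0.121 0.121 [0.2 0.5 0.4]
0.12 0.12 [-0.1  0.5  0.4]
0.119 0.119 [-0.3  0.2 -0.1]
0.118 0.1179 [ 0.2  0.3 -0.5]
0.117 0.1169 [ 0.1  0.5 -0.4]
0.116 0.116 [-0.3  0.4 -0.2]
0.115 0.115 [ 0.1 -0.2  0.7]
0.114 0.1139 [-0.5 -0.3 -0.1]
0.113 0.1129 [0.2 0.1 0. ]
0.112 0.112 [-0.2  0.6 -0. ]
0.111 0.111 [ 0.  -0.1  0.3]
0.11 0.11 [0.1 0.3 0.5]
0.109 0.109 [0.  0.1 0.1]
[-0.04076354 -0.00659447  0.03089196] 20.8833
```

The wheel slid over the studs freely, and its underside is now at ring height. I press the ring down and watch for the force rise at the flange.

```bash
python3 - <<'E'
from desc import *
C=np.array([.4790,-.2834]);f0=np.array([0,0,-4.1])
descend(C,.109,.0955,14,f0,.0007)
print(bot.current_ft_torque(),bot.current_clock())
E
```

```text
0.1083 0.1089 [-2.3  1.4  7.4]
0.1076 0.1079 [-2.5  1.8  8.7]
0.1069 0.1069 [-1.4  1.3  8.5]
0.1062 0.1062 [-1.3  1.4  7.9]
0.1055 0.1054 [-1.1  0.9  7.5]
0.1048 0.1048 [-0.8  0.9  7.7]
0.1041 0.1041 [-1.2  0.7  7.7]
0.1034 0.1034 [-0.7  0.8  8.1]
0.1027 0.1026 [-0.4  0.5  8.1]
0.102 0.102 [-0.8  0.6  7.5]
0.1013 0.1012 [-0.3  0.3  8.1]
0.1006 0.1006 [ 0.1 -0.2  7.8]
0.0999 0.0998 [-0.1 -0.1  8.3]
0.0992 0.0991 [-0.1 -0.3  7.9]
0.0985 0.0984 [-0.   0.3  7.9]
0.0978 0.0978 [ 0.4 -0.   8.1]
0.0971 0.097 [ 0.2 -0.1  8.1]
0.0964 0.0969 [-1.4  1.4 11.3]
0.0957 0.0969 [-3.4  2.8 16.5]
STOP
[ 0.47921633  0.56689386 -0.0256611 ] 26.9
```

Flange reached at TCP z = 0.0969 (16.5 N). I release, retreat, and check with the wrist camera.

```bash
python3 - <<'E'
from h import *
import pickle
C=np.array([.4790,-.2834])
bot.line_to([*C,.0966],max_speed=.02)
bot.set_gripper(.45); bot.hold(.2)
bot.line_to([*C,.17],max_speed=.1)
a=np.radians(14); x=np.array([np.cos(a),np.sin(a),0])
bot.line_to(np.array([*C,.22])-.05*x)
bot.hold(.3)
print(bot.current_contact_force(),bot.current_opening(),bot.current_clock())
w=bot.read_camera("wrist");cv2.imwrite("pics/f.png",w["pixels"]);pickle.dump(w,open("f.pkl","wb"))
E
```

```text
[0.17771388 0.05452607 0.20677797] 0.44949892519468254 29.7083
```

View pics/f.png

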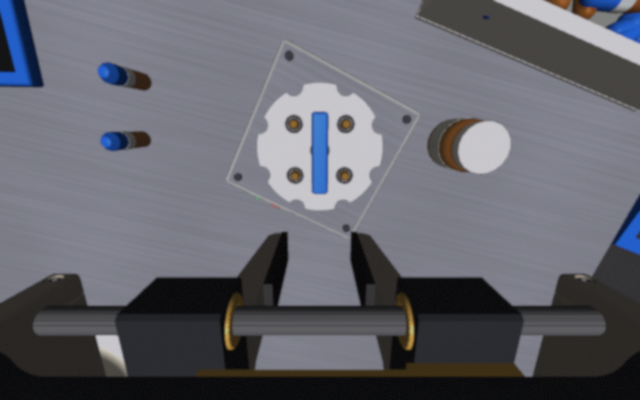

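The picture shows brass in all four holes, at (293,124), (346,124), (295,175) and (344,175), and the fingers are clear. The ring travelled the full 12 mm, from 0.1089 to 0.0969, so I hand the job in.

```bash
python3 -c "
from workcell import bot
print(bot.job_done())"
```

```text
the job is handed in; nothing more can be done
None
```

The star wheel is over all four studs, pressed about 12 mm down to the flange (peak measured push about 16.5 N) and released; I handed the job in at about 30 s, and it returned no verdict.

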